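# Release the cam and seat the blank in the drilling jig

## Robot

A 6-joint arm with a two-finger parallel gripper is mounted at the origin on the work surface. World frame = base frame: x ahead of the robot, y to its left, z up, the work surface at z = 0. Lengths are in m, angles in rad, forces in N, time in s.
With the tool pointing down it reaches from about 0.275 to 0.825 m from the base axis. Payload 5.2 kg.
Tool frame: the origin (TCP) lies midway between the tips of the shut fingers; the grasp point (between the pads) lies 19 mm behind it; z points along the fingers, y is the line along which they close (so a half turn about z gives the same grasp; the last joint's range is limited). The gripper opens to 93 mm and grips with 3 to 60 N. Pads are 15 mm wide; open, the fingers measure 128 mm over their backs; the gripper's body (75 mm by 188 mm) begins 65 mm behind the grasp point.
Start: joints at [1.013, 0.259, 1.535, -0, 1.348, -0.203], TCP at [0.191, 0.516, 0.219] pointing down, gripper open.
Joint ranges: [-3.14, 3.14], [-0.91, 2.08], [0.19, 2.58], [-1.22, 4.36], [0.22, 2.71], [-3.12, 3.12]. Speed limits (rad/s): [2.57, 2.57, 3.14, 3.14, 3.14, 3.14].

## Interface

Orientations are given as a 3x3 rotation matrix whose columns are the frame's x, y, z axes.
In Python, from bench import arm gives the robot as it stands.
- The arm moves only by the tool servo_tool, never from a script. Its arguments are lists of equal length, an entry for each row: "travel": the shift along the tool's x, y, z in cm, a list of three; "roll": the turn about the tool's z in degrees. A call has 1 to 5 rows; each row shifts and turns the commanded pose from where the row before left it, along the tool's axes as they then stand; what a row does not reach is not made up. A row lasts 1/12 s, in which the tool goes at most 41.7 mm and 7.16 degrees, less where a joint would pass 70% of its speed; a pose out of reach is approached as far as the arm can. A call is refused whole if a number of a shift passes 4.17 or a number of a turn 7.16, either way. A call with a gripper value outside its range is refused whole. "hand" is the closure, from 0 (fully open) to 1 (shut), set as the call begins (left out, the last holds). The fingers move at their own pace and stop on an object; the grip force is fixed at half the most. Time passes only in rows, so rows that do not move let the fingers close. It gives the time, the measured TCP pose, the force, the opening and the grip force at its end, in the units of the state.
- arm.sense(): the state, without advancing time (a new reading comes with each control period).
- arm.capture(name): name is "scene" or "side" or "wrist"; returns a dict with "pixels" (420x560x3 uint8, blue, green, red), "vertical_fov" (degrees; the focal length in pixels is half the picture's height over the tangent of half this angle, whatever the lens; pixels are square), "cx", "cy" (the principal point, pixels), "camera_from_world" (4x4, takes a point from world to camera coordinates). Camera axes: x right, y down, z forward; pixel columns grow to the right and rows downward; lengths in m; the calibration is good to about 2 mm. The wrist camera is an equidistant fisheye: a pixel r from the principal point sees the ray r / f radians off the axis. A picture is of the moment at which its call begins. There is no depth.
- arm.sign_off(): hands the job in; it is judged then, once.
Trained networks look in the newest picture that a camera, given by its name, has taken for a name from the list of things; names that differ only in an ending like _2 or _b are one class to them, and where a whole thing is asked for, a point or a joint stands for the part that bears it (a point fixed in the world has none). Each returns a list of dicts, best first, with "conf" (0 to 1); they miss things now and then, are a little off and sometimes report something else, mostly with a low value. They report only what shows in the picture. A call takes as long as a camera call. They do not tell look-alikes from the thing itself.
- arm.find_in(name, camera): "location" ([x, y, z] in m, in the coordinates of the camera as it stood for that picture, good to about 4 mm: the middle of the surface that is visible of it).
- arm.trace(name, camera): "pixels" (420x560 bool, what is visible of it).
The state is a dict: "clock": time; "qpos": joint angles; "joint_velocities": joint speeds; "effort": joint torques, N m; "tcp_pos": TCP position; "orientation": TCP orientation; "ft_force": force on the tool from outside, world axes, zero at the start; "moment": the same for the moment, N m; "finger_gap": finger opening in m; "gripper_force": force on a finger pad.
Only numpy, scipy, OpenCV 4.12 (cv2) and the standard library are available. Lean on these libraries where they do the work, as an engineer would, in place of code of your own. Each camera call takes 0.05 s, during which the arm holds its last target. There are 200 camera calls.

## Task

On the wooden drilling jig, push the cam lever round with the fingertips until the cam is at its low point, so that the lever points straight forward along the jig (the way the slide travels). Only then push the slide fully forward by its upright plate, so that it drives the wooden blank home against the end stop under the bridge. Nothing is to be lifted, leave the lever where it is and the other things on the bench undisturbed, and finish clear of everything.

Things in the scene. Friction and masses are not known exactly. Their poses are not given: they have to be found in the camera images.
- jig: Plywood jig board 275 x 275 x 18 mm fixed to the bench. Origin on the bench surface; x = forward, the way the slide is pushed (roughly away from the robot), y = left, z up. It covers x -167 to +107, y -125 to +150 mm. Left half: a channel along x centred at y = +50 mm with the slide at the near end, the loose blank, then the end stop. Right half, ahead of the slide's cross bar: the cam.
- end_stop (a point): Middle of the near face of the dark wooden end stop at the channel's far end (jig x = 70, y = 50, z = 35 mm), fixed. Above the channel here is an aluminium bridge (jig x 35 to 75, y 13 to 87, z 58 to 68 mm, two steel bushes to 75 mm); the blank passes 12 mm below it. Channel guides: 12 mm wide, tops at z = 32 mm.
- cam_axis (a point): On the cam's vertical axis (jig x = 0, y = -65 mm) at the lever's top face, z = 48 mm. The cam is a dark wooden eccentric disc, 72 mm in diameter, z 20 to 40 mm, its centre 16 mm off the axis under the lever. The lever is a flat steel bar on it, 14 mm wide, z 40 to 48 mm, with an upright post at its end.
- lever_post (a point): Middle of the upright round wooden post at the end of the cam lever: 18 mm in diameter, z 48 to 92 mm above the bench, this point at z = 70 mm. Its axis is 90 mm from the cam's axis.
- cam (a joint): Cam angle, rad. 0 = low point: lever along the jig's +x. Positive = lever clockwise seen from above (+1.57: it points to the jig's right, -y). Starts at 1.5 to 2.6, so push it counter-clockwise, by way of the right side. Friction 0.22 N m (2.5 N at the post); it stays where left. No stop at 0: it can overrun to -0.8. A raised cam blocks the slide 15 to 30 mm short of home.
- slide_push (a point): Middle of the near (-x) face of the slide's upright wooden push plate: 50 mm wide (jig y), 12 mm thick (jig x), z 42 to 95 mm; this point at z = 70 mm, jig x = -98 mm + travel. The slide's body is 22 mm high, top at z = 42 mm; it reaches 44 mm behind the plate's face, and a cross bar 20 mm deep runs from under the plate to the right to jig y = -105 mm.
- slide (a joint): Travel of the slide along the jig's +x (m). Starts at 0 to 0.006; at 0.050 it is fully home, with the blank shut between its nose and the end stop. Friction about 2.5 N and viscous drag 15 N s/m; no spring, it stays where it is left.
- blank_center (a point): Centre of the loose wooden blank, 80 mm long (jig x), 44 mm wide, 28 mm high, about 80 g, lying flat in the channel on the board (centre at z = 32 mm) up to about 15 mm ahead of the slide's nose. Seated against the end stop, its centre is at x = +30 mm, y = +50 mm in the jig frame.
- bit_box_top (a point): Bystander: small wooden box of router bits, 60 x 38 x 22 mm, on the left edge of the jig's board, left of the channel. This point is the centre of its top.
- glue: Bystander: white glue bottle, 56 mm in diameter, 150 mm tall, on the bench to the left of the jig. Origin at the centre of its underside.
- screw_jar: Bystander: screw jar with a steel cap, 60 mm in diameter, 70 mm tall, on the bench beyond the jig. Origin at the centre of its underside.
- hammer: Bystander: hammer lying flat on the bench on the right side.
- brush: Bystander: brush lying flat on the bench on the left side.
- try_square: Bystander: joiner's square lying flat on the bench to the right of the jig, dark wooden stock 110 mm long and 16 mm high, steel blade 150 mm. Origin at the middle of the stock's underside.
- offcut: Bystander: plywood offcut 90 x 45 x 22 mm, lying flat on the bench to the right of the jig, near its near end. Origin at the centre of its underside.
Mind the look-alikes: they are no part of the job. Leave any blue, purple or yellow look-alike of the part that bears blank_center alone.

How it is judged:
By the outcome, as a careful person would: the job done as asked, in the order asked, and still so for the second after the job is handed in, with the robot touching nothing.
It also fails if it takes over 64 s, if anything falls off the work surface, if the arm or the gripper's body presses on something with over 40 N, if the wrist force passes 120 N, or if a joint passes its speed limit or range.

## Working session

There is one attempt and no reset: what is moved stays moved. The work goes in short steps, Python scripts to look and compute and a tool call to move; the robot and the scene stay as the last step left them, time stands still between calls to the robot, and variables do not carry over. Pictures are saved under pics/ and viewed, at most 10 in all, crops included, and the job is handed in when it is done.

Besides the shell and the picture viewer there is one more tool, called after "Call:" as name(argument=value, ...) on one line, values as JSON. servo_tool: Moves the arm, as the interface text tells. Its arguments: {"type":"object","properties":{"travel":{"type":"array","items":{"type":"array","items":{"type":"number"}}},"roll":{"type":"array","items":{"type":"number"}},"hand":{"type":"number"}},"required":["travel","roll"]}

```bash
mkdir -p pics; ls; cat > h.py <<'E'
import numpy as np, cv2
from bench import arm
def look(cam,names=(),save=None):
    c=arm.capture(cam); W=np.linalg.inv(np.array(c["camera_from_world"]))
    if save: cv2.imwrite(f"pics/{save}.png",c["pixels"])
    out={}
    for n in names:
        try: r=arm.find_in(n,cam)
        except Exception as e: print(n,e); continue
        out[n]=[(round(d["conf"],2),np.round((W@np.append(d["location"],1))[:3],4)) for d in r[:4]]
        print(cam,n,[(a,b.tolist()) for a,b in out[n]])
    return c,out
E
python3 - <<'E'
from h import *
N=["jig","cam_axis","lever_post","slide_push","blank_center","bit_box_top","cam","slide","glue"]
for cam in("scene","side"): look(cam,N,cam+"0")
s=arm.sense();print(s["clock"],s["tcp_pos"],s["orientation"],s["finger_gap"])
E
```

```text
pics
scene jig []
scene cam_axis [(0.93, [0.5508, -0.0402, 0.0157])]
scene lever_post [(0.88, [0.5296, -0.1162, 0.0385]), (0.27, [0.604, -0.4772, 0.0208])]
scene slide_push [(0.82, [0.473, 0.0118, 0.0429])]
scene blank_center [(0.8, [0.459, 0.2118, 0.0265]), (0.68, [0.7169, 0.2257, 0.0272]), (0.59, [0.5432, 0.0203, 0.0429])]
scene bit_box_top [(0.65, [0.5634, 0.0963, 0.0362])]
scene cam [(0.67, [0.5353, -0.1135, 0.0379])]
scene slide [(0.74, [0.476, 0.0118, 0.0394])]
scene glue [(0.67, [0.6041, 0.215, 0.0784])]
side jig [(0.81, [0.491, -0.0419, 0.0176]), (0.58, [0.5484, 0.091, 0.0399])]
side cam_axis [(0.89, [0.4926, -0.0369, 0.013])]
side lever_post [(0.81, [0.52, -0.118, 0.0396]), (0.66, [0.5073, 0.4318, 0.0161])]
side slide_push [(0.94, [0.4611, 0.012, 0.0389])]
side blank_center [(0.95, [0.5534, 0.0178, 0.0454]), (0.81, [0.8003, 0.0776, 0.0258]), (0.62, [0.4492, 0.2163, 0.0241]), (0.52, [0.6963, 0.2175, 0.0258])]
side bit_box_top [(0.74, [0.5499, 0.0884, 0.0367])]
side cam [(0.94, [0.5222, -0.1148, 0.0383])]
side slide [(0.85, [0.4637, 0.0116, 0.043])]
side glue [(0.94, [0.5895, 0.2108, 0.0768]), (0.74, [0.4626, 0.0109, 0.0392])]
1.0 [0.19106327 0.51576333 0.21866452] [[-9.37712869e-01  3.47411247e-01  3.42443127e-05]
 [ 3.47411248e-01  9.37712868e-01  4.31980270e-05]
 [-1.71038522e-05  5.24042053e-05 -9.99999998e-01]] 0.0930219047660348
```

View pics/scene0.png

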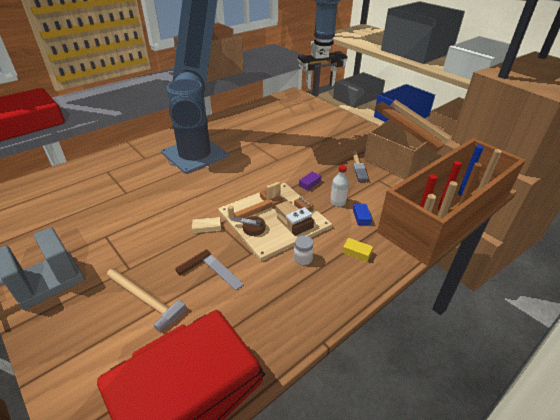

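View pics/side0.png

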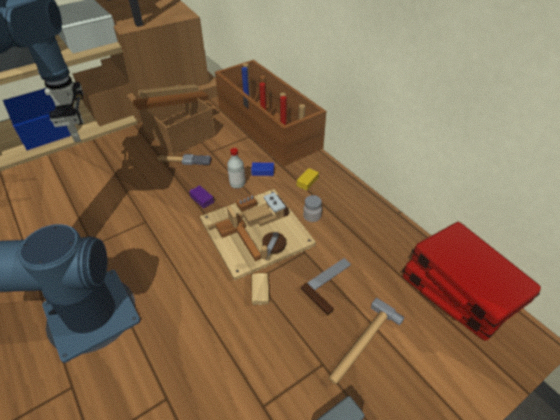

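```bash
python3 - <<'E'
import cv2,numpy as np
a=cv2.imread("pics/scene0.png")[170:265,190:340];b=cv2.imread("pics/side0.png")[180:280,190:330]
a=cv2.resize(a,(790,500),interpolation=2)[:, :];b=cv2.resize(b,(790,564),interpolation=2)
cv2.imwrite("pics/c1.png",a);cv2.imwrite("pics/c2.png",b)
E
```

```text
(no output)
```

View pics/c2.png

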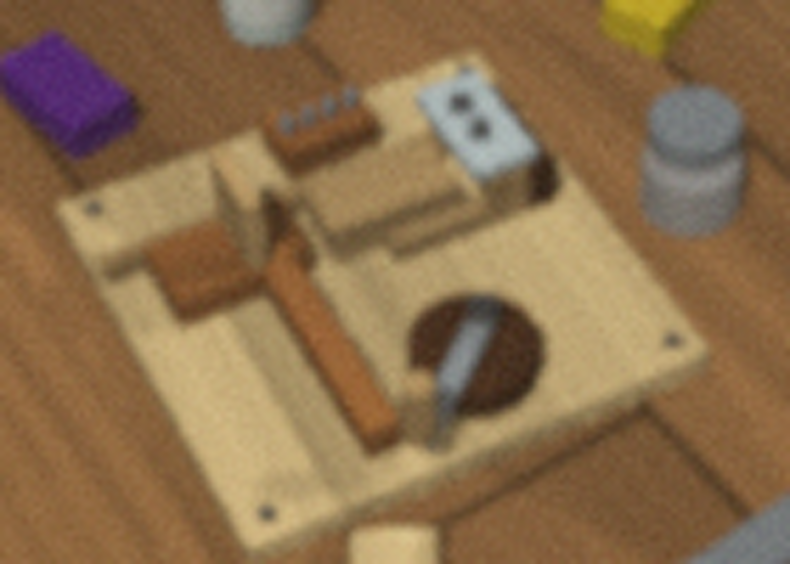

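View pics/c1.png

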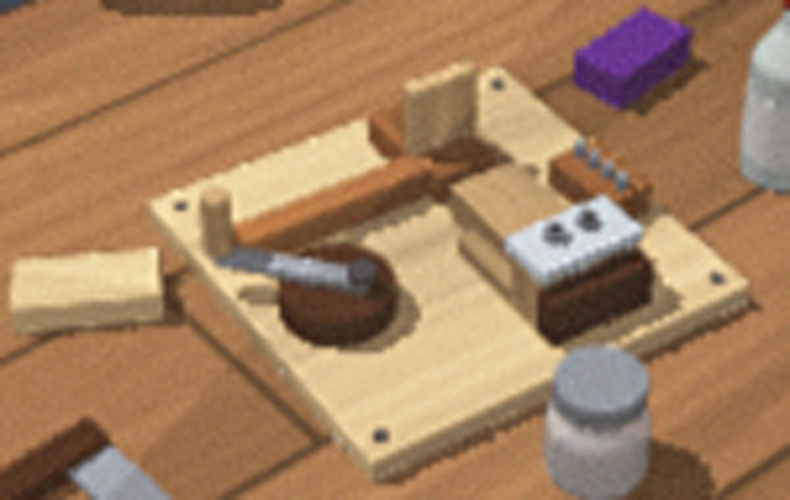

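```bash
cat >> h.py <<'E'
def proj(c,P):
    T=np.array(c["camera_from_world"]);p=(T[:3,:3]@np.array(P).T).T+T[:3,3]
    f=210/np.tan(np.radians(c["vertical_fov"])/2)
    return p[:,:2]/p[:,2:]*f+[c["cx"],c["cy"]]
def J(pose,p):
    x,y,t=pose;p=np.atleast_2d(p).astype(float)
    return np.c_[x+np.cos(t)*p[:,0]-np.sin(t)*p[:,1],y+np.sin(t)*p[:,0]+np.cos(t)*p[:,1],p[:,2]]
E
python3 - <<'E'
from h import *
from scipy.optimize import least_squares
cs=arm.capture("scene");cd=arm.capture("side")
C=[[-.1675,.15,.018],[.1075,.15,.018],[.1075,-.125,.018],[-.1675,-.125,.018]]
ps=np.array([[500,70],[745,285],[378,470],[152,205]])/[5.267,5.263]+[190,170]
pd=np.array([[60,205],[485,55],[705,352],[252,537]])/5.643+[190,180]
r=least_squares(lambda q:np.r_[proj(cs,J(q,C))-ps,proj(cd,J(q,C))-pd].ravel(),[.55,0,0])
print(r.x,np.round(r.fun.reshape(-1,2),1).tolist()); q=r.x
def post(a,z): return J(q,[[.09*np.cos(a),-.065-.09*np.sin(a),z]])
po_s=np.array([[215,193],[217,250]])/[5.267,5.263]+[190,170]; po_d=np.array([[419,378]])/5.643+[190,180]
a=least_squares(lambda a:np.r_[proj(cs,post(a[0],.092))-po_s[:1],proj(cd,post(a[0],.092))-po_d].ravel(),[2.]);print("angle",a.x,np.round(a.fun,1),post(a.x[0],.07))
print("axis",J(q,[[0,-.065,.048]]),"push",J(q,[[-.098,.05,.07]]))
for n in("cam","lever_post"):
  pass
# plate top edge travel (near-top edge corners)
pl=np.array([[404,88],[475,65]])/[5.267,5.263]+[190,170]
s=least_squares(lambda s:(proj(cs,J(q,[[-.086+s[0],.025,.095],[-.086+s[0],.075,.095]]))-pl).ravel(),[0.]);print(s.x,np.round(s.fun,1))
E
```

```text
[ 0.55780352 -0.02595237 -0.11441336] [[-0.0, -1.1], [1.2, -0.1], [-1.7, -1.1], [-1.3, -1.0], [0.1, -1.2], [-0.6, -1.9], [2.1, -1.2], [0.1, 1.1]]
angle [2.44323279] [-0.4 -0.3  0.2 -0.5] [[ 0.47529646 -0.14014627  0.07      ]]
axis [[ 0.55038287 -0.0905274   0.048     ]] push [[0.46615245 0.03490879 0.07      ]]
[-0.0038852] [ 0.5  0.1 -0.3 -0.3]
```

```bash
cat >> h.py <<'E'
def plan(way,nd=1,start=None):
    """way: list of (x,y,z,yaw_y_deg,rows); prints servo rows simulated with rounding"""
    s=arm.sense();p=np.array(s["tcp_pos"]);R=np.array(s["orientation"])
    yaw=np.degrees(np.arctan2(R[1,1],R[0,1])); rows=[]
    if start is not None: p=np.array(start[:3]);yaw=start[3]
    for x,y,z,w,n in way:
        p0=p.copy();w0=yaw
        for i in range(1,n+1):
            t=p0+(np.array([x,y,z])-p0)*i/n; tw=w0+(w-w0)*i/n
            c,sn=np.cos(np.radians(yaw)),np.sin(np.radians(yaw))
            X=np.array([[-sn,c,0],[c,sn,0],[0,0,-1]]) # cols: x,y,z? y=(c,s), x=y cross z
            ey=np.array([c,sn,0]);ez=np.array([0,0,-1.]);ex=np.cross(ey,ez)
            d=t-p;sh=np.round(100*np.array([d@ex,d@ey,d@ez]),nd);r=round(yaw-tw,0)
            if abs(sh).max()>4.17 or np.linalg.norm(sh)>4.17 or abs(r)>7.16: print("TOO FAST",sh,r)
            p=p+(sh[0]*ex+sh[1]*ey+sh[2]*ez)/100; yaw-=r
            rows.append((sh.tolist(),r))
    for i in range(0,len(rows),5):
        b=rows[i:i+5];print([a for a,_ in b],[r for _,r in b])
    print("end",p.round(4),yaw)
E
python3 -c "
from h import *
plan([(.475,-.14,.22,-56,22)])"
```

```text
[[-2.2, -2.3, -0.0], [-2.5, -2.1, -0.0], [-2.7, -1.9, -0.0], [-2.8, -1.6, -0.0], [-3.0, -1.3, -0.0]] [np.float64(6.0), np.float64(5.0), np.float64(6.0), np.float64(6.0), np.float64(6.0)]
[[-3.1, -0.9, -0.0], [-3.2, -0.7, -0.0], [-3.2, -0.4, -0.0], [-3.3, -0.0, -0.1], [-3.2, 0.3, 0.0]] [np.float64(5.0), np.float64(6.0), np.float64(6.0), np.float64(5.0), np.float64(6.0)]
[[-3.2, 0.6, 0.0], [-3.1, 0.9, 0.0], [-3.0, 1.3, 0.0], [-2.9, 1.5, 0.0], [-2.7, 1.8, 0.0]] [np.float64(6.0), np.float64(6.0), np.float64(5.0), np.float64(6.0), np.float64(6.0)]
[[-2.5, 2.0, 0.0], [-2.3, 2.3, -0.0], [-2.0, 2.5, -0.0], [-1.8, 2.8, -0.0], [-1.5, 2.9, -0.0]] [np.float64(5.0), np.float64(6.0), np.float64(6.0), np.float64(6.0), np.float64(5.0)]
[[-1.2, 3.0, -0.0], [-1.0, 3.1, -0.0]] [np.float64(6.0), np.float64(6.0)]
end [ 0.4747 -0.1404  0.2196] -56.32770904064448
```

Call:
servo_tool(hand=0.7, travel=[[-2.2, -2.3, 0], [-2.5, -2.1, 0], [-2.7, -1.9, 0], [-2.8, -1.6, 0], [-3.0, -1.3, 0]], roll=[6, 5, 6, 6, 6])

```text
clock: 1.52
tcp_pos: [0.2556, 0.3653, 0.2187]
orientation: [[-0.648, 0.761, 0.0], [0.761, 0.648, 0.0], [-0.0, 0.0, -1.0]]
ft_force: [0.1, -1.2, -0.5]
finger_gap: 0.0641
gripper_force: 0.0
```

Call:
servo_tool(travel=[[-3.1, -0.9, 0], [-3.2, -0.7, 0], [-3.2, -0.4, 0], [-3.3, 0, 0], [-3.2, 0.3, 0]], roll=[5, 6, 6, 5, 6])

```text
clock: 1.93
tcp_pos: [0.3208, 0.2164, 0.2189]
orientation: [[-0.215, 0.977, 0.001], [0.977, 0.215, 0.0], [0.0, 0.001, -1.0]]
ft_force: [0.5, 0.9, -0.1]
finger_gap: 0.0315
gripper_force: 0.0
```

Call:
servo_tool(travel=[[-3.2, 0.6, 0], [-3.1, 0.9, 0], [-3.0, 1.3, 0], [-2.9, 1.5, 0], [-2.7, 1.8, 0]], roll=[6, 6, 5, 6, 6])

```text
clock: 2.35
tcp_pos: [0.3853, 0.0668, 0.219]
orientation: [[0.286, 0.958, 0.001], [0.958, -0.286, -0.0], [0.0, 0.001, -1.0]]
ft_force: [0.5, 0.1, -0.3]
finger_gap: 0.0282
gripper_force: 0.0
```

Call:
servo_tool(travel=[[-2.5, 2.0, 0], [-2.3, 2.3, 0], [-2.0, 2.5, 0], [-1.8, 2.8, 0], [-1.5, 2.9, 0]], roll=[5, 6, 6, 6, 5])

```text
clock: 2.77
tcp_pos: [0.4501, -0.0823, 0.2188]
orientation: [[0.703, 0.711, 0.001], [0.711, -0.703, -0.0], [0.0, 0.001, -1.0]]
ft_force: [0.6, 0.3, -0.0]
finger_gap: 0.028
gripper_force: 0.0
```

Call:
servo_tool(travel=[[-1.2, 3.0, 0], [-1.0, 3.1, 0], [0, 0, 0], [0, 0, 0]], roll=[6, 6, 0, 0])

```text
clock: 3.1
tcp_pos: [0.4749, -0.1417, 0.2182]
orientation: [[0.833, 0.553, -0.001], [0.553, -0.833, 0.0], [-0.0, -0.001, -1.0]]
ft_force: [-0.2, 1.1, -0.8]
finger_gap: 0.0282
gripper_force: 0.0
```

```bash
python3 - <<'E'
from h import *
s=arm.sense();print(s["clock"],s["tcp_pos"],s["orientation"],s["finger_gap"],s["ft_force"])
c,_=look("wrist",["lever_post","cam_axis","slide_push","end_stop","blank_center","bit_box_top"],"w1")
print(c["vertical_fov"],c["cx"],c["cy"],np.linalg.inv(c["camera_from_world"]))
E
```

```text
3.1 [ 0.47489346 -0.14171833  0.21821931] [[ 8.33229344e-01  5.52927088e-01 -7.03938796e-04]
 [ 5.52927441e-01 -8.33229271e-01  4.75729132e-04]
 [-3.23498887e-04 -7.85618550e-04 -9.99999639e-01]] 0.028185844801612334 [-0.17500137  1.12234715 -0.84042302]
wrist lever_post [(0.79, [0.5244, -0.1059, 0.0438])]
wrist cam_axis [(0.69, [0.5036, -0.0478, 0.0208])]
wrist slide_push [(0.98, [0.4735, 0.012, 0.0404]), (0.34, [0.598, -0.4665, 0.0204])]
wrist end_stop [(0.73, [0.503, -0.0468, 0.0195])]
wrist blank_center [(0.94, [0.553, 0.0195, 0.0452]), (0.9, [0.4551, 0.2129, 0.0251])]
wrist bit_box_top [(0.88, [0.5525, 0.0845, 0.0359])]
65.70646984690485 277.5171173487991 206.6171989792725 [[ 5.52891639e-01 -8.07075470e-01 -2.07219740e-01  5.30950564e-01]
 [-8.33253158e-01 -5.35491996e-01 -1.37613577e-01 -1.04157356e-01]
 [ 1.00029676e-04  2.48751899e-01 -9.68567232e-01  3.84246578e-01]
 [ 0.00000000e+00  0.00000000e+00  0.00000000e+00  1.00000000e+00]]
```

View pics/w1.png

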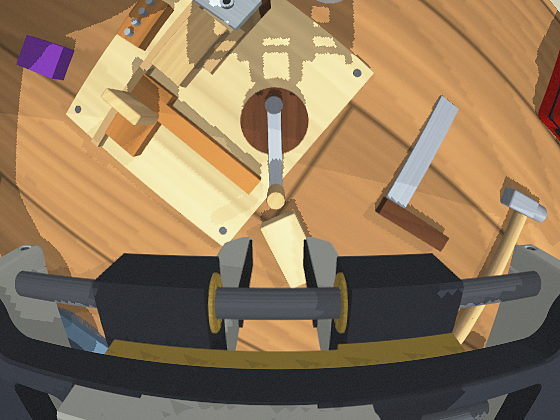

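```bash
cat >> h.py <<'E'
def fproj(c,P):
    T=np.array(c["camera_from_world"]);p=(T[:3,:3]@np.array(P).T).T+T[:3,3]
    f=210/np.tan(np.radians(c["vertical_fov"])/2); r=np.linalg.norm(p[:,:2],axis=1)
    return p[:,:2]/r[:,None]*(np.arctan2(r,p[:,2])*f)[:,None]+[c["cx"],c["cy"]]
def fray(c,uv,z):
    W=np.linalg.inv(c["camera_from_world"]);f=210/np.tan(np.radians(c["vertical_fov"])/2)
    d=np.array(uv,float)-[c["cx"],c["cy"]];r=np.hypot(*d);th=r/f
    v=W[:3,:3]@np.r_[d/r*np.sin(th),np.cos(th)];return W[:3,3]+v*(z-W[2,3])/v[2]
E
python3 - <<'E'
from h import *
from scipy.optimize import least_squares
c=arm.capture("wrist")
P=[[-.1675,.15,.018],[.1075,-.125,.018],[-.1675,-.125,.018],[0,-.065,.052]]
px=np.array([[66,113],[373,73],[225,246],[274,104]])
r=least_squares(lambda q:(fproj(c,J(q,P))-px).ravel(),[.55,-.02,-.11],loss="soft_l1");q=r.x
print(q,np.round(fproj(c,J(q,P))-px,1).tolist())
pt=fray(c,(276,201),.092);ax=J(q,[[0,-.065,.05]])[0]
d=(pt-ax)[:2];print("post",pt,"axis",ax,np.linalg.norm(d),"ang",q[2]-np.arctan2(d[1],d[0]),np.degrees(np.arctan2(d[1],d[0])))
a=fray(c,(103,93),.095);b=fray(c,(150,122),.095)
Ri=lambda p:J((0,0,-q[2]),[np.r_[(p-[q[0],q[1],0])[:2],p[2]]])
print("plate ends jig",Ri(a),Ri(b))
E
```

```text
[ 0.55358585 -0.02247202 -0.10854374] [[-1.1, 0.0], [2.0, -1.2], [-0.7, 1.3], [0.2, 0.1]]
post [ 0.47175494 -0.1393632   0.092     ] axis [ 0.54654435 -0.08708949  0.05      ] 0.09124690319242061 ang 2.423031111912369 -145.04855436623396
plate ends jig [[-0.09289267  0.07363033  0.095     ]] [[-0.08523013  0.01365473  0.095     ]]
```

```bash
python3 - <<'E'
from h import *
ax=np.array([.5465,-.087]);yaw0=-6.2
w=[(.472,-.1394,.06,-55,5)]
for i in range(1,29):
    th=-145+(yaw0+145)*i/28;t=np.radians(th)
    w.append((ax[0]+.0905*np.cos(t),ax[1]+.0905*np.sin(t),.06,th+90,1))
plan(w)
E
```

```text
[[-0.0, -0.0, 3.2], [-0.1, -0.1, 3.2], [-0.0, 0.0, 3.1], [-0.1, -0.0, 3.2], [-0.0, -0.1, 3.2]] [np.float64(-0.0), np.float64(-0.0), np.float64(-1.0), np.float64(0.0), np.float64(-0.0)]
[[0.1, 0.8, -0.0], [0.0, 0.8, -0.0], [0.1, 0.8, -0.0], [-0.0, 0.7, -0.0], [0.0, 0.8, -0.0]] [np.float64(-5.0), np.float64(-5.0), np.float64(-5.0), np.float64(-5.0), np.float64(-5.0)]
[[0.1, 0.8, -0.0], [-0.0, 0.8, -0.0], [0.0, 0.8, -0.0], [0.1, 0.8, -0.0], [-0.0, 0.7, -0.0]] [np.float64(-5.0), np.float64(-5.0), np.float64(-5.0), np.float64(-5.0), np.float64(-5.0)]
[[0.0, 0.8, -0.0], [0.1, 0.8, -0.0], [-0.0, 0.8, -0.0], [0.0, 0.8, -0.0], [0.0, 0.7, -0.0]] [np.float64(-5.0), np.float64(-5.0), np.float64(-5.0), np.float64(-5.0), np.float64(-5.0)]
[[0.1, 0.8, -0.0], [-0.0, 0.8, -0.0], [0.0, 0.8, -0.0], [0.1, 0.8, -0.0], [0.0, 0.8, -0.0]] [np.float64(-5.0), np.float64(-5.0), np.float64(-4.0), np.float64(-5.0), np.float64(-5.0)]
[[0.0, 0.7, -0.0], [0.1, 0.8, -0.0], [0.0, 0.8, -0.0], [0.1, 0.8, -0.0], [-0.0, 0.8, -0.0]] [np.float64(-5.0), np.float64(-5.0), np.float64(-5.0), np.float64(-5.0), np.float64(-5.0)]
[[0.0, 0.7, -0.0], [0.1, 0.8, -0.0], [-0.0, 0.8, -0.0]] [np.float64(-5.0), np.float64(-5.0), np.float64(-5.0)]
end [ 0.6364 -0.0968  0.0599] 83.76106749478413
```

Call:
servo_tool(travel=[[0, 0, 3.2], [-0.1, -0.1, 3.2], [0, 0, 3.1], [-0.1, 0, 3.2], [0, -0.1, 3.2]], roll=[0, 0, -1, 0, 0])

```text
clock: 3.92
tcp_pos: [0.4721, -0.1396, 0.0589]
orientation: [[0.822, 0.57, 0.001], [0.57, -0.822, -0.001], [0.001, 0.001, -1.0]]
ft_force: [0.4, -0.6, -0.5]
finger_gap: 0.0278
gripper_force: 0.0
```

Call:
servo_tool(travel=[[0.1, 0.8, 0], [0, 0.8, 0], [0.1, 0.8, 0]], roll=[-5, -5, -5])

```text
clock: 4.17
tcp_pos: [0.4865, -0.1554, 0.0581]
orientation: [[0.643, 0.766, -0.005], [0.766, -0.643, 0.003], [-0.001, -0.006, -1.0]]
ft_force: [-4.0, 0.2, -1.4]
finger_gap: 0.0281
gripper_force: 1.9
```

```bash
python3 - <<'E'
from h import *
look("wrist",["lever_post"],"w2")
E
```

```text
wrist lever_post [(0.67, [0.5266, -0.1099, 0.0451]), (0.31, [0.4958, -0.0742, 0.023]), (0.19, [0.4751, 0.007, 0.043])]
```

View pics/w2.png

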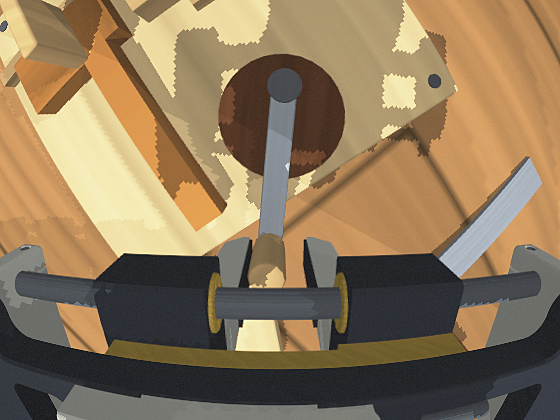

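The post (about 265,260) sits between the fingers against the trailing one, and the lever is turning. I'll carry on round the arc.

Call:
servo_tool(travel=[[0, 0.7, 0], [0, 0.8, 0], [0.1, 0.8, 0], [0, 0.8, 0], [0, 0.8, 0]], roll=[-5, -5, -5, -5, -5])

```text
clock: 4.68
tcp_pos: [0.5216, -0.1746, 0.0594]
orientation: [[0.263, 0.965, -0.002], [0.965, -0.263, 0.001], [0.0, -0.003, -1.0]]
ft_force: [-3.4, 1.2, -2.3]
finger_gap: 0.0279
gripper_force: 1.6
```

Call:
servo_tool(travel=[[0.1, 0.8, 0], [0, 0.7, 0], [0, 0.8, 0], [0.1, 0.8, 0], [0, 0.8, 0]], roll=[-5, -5, -5, -5, -5])

```text
clock: 5.1
tcp_pos: [0.5607, -0.1769, 0.0596]
orientation: [[-0.17, 0.985, -0.002], [0.985, 0.17, -0.0], [-0.0, -0.002, -1.0]]
ft_force: [-3.0, -1.5, -1.5]
finger_gap: 0.0279
gripper_force: 1.7
```

Call:
servo_tool(travel=[[0, 0.8, 0], [0, 0.7, 0], [0.1, 0.8, 0], [0, 0.8, 0], [0, 0.8, 0]], roll=[-5, -5, -5, -5, -4])

```text
clock: 5.52
tcp_pos: [0.597, -0.1629, 0.0596]
orientation: [[-0.556, 0.831, -0.002], [0.831, 0.556, -0.001], [0.0, -0.002, -1.0]]
ft_force: [-2.9, -2.7, -1.3]
finger_gap: 0.0278
gripper_force: 1.7
```

```bash
python3 - <<'E'
from h import *
ax=np.array([.5465,-.087]);yaw0=-6.2
s=arm.sense();p=s["tcp_pos"];R=s["orientation"]
d=np.array(p[:2])-ax;th0=np.degrees(np.arctan2(d[1],d[0]));print(p,th0,np.hypot(*d),np.degrees(np.arctan2(R[1][1],R[0][1])),s["ft_force"])
n=int(np.ceil((yaw0-th0)/5));w=[]
for i in range(1,n+1):
    th=th0+(yaw0-th0)*i/n;t=np.radians(th)
    w.append((ax[0]+.0905*np.cos(t),ax[1]+.0905*np.sin(t),.06,th+90,1))
plan(w)
E
```

```text
[ 0.59698816 -0.16285635  0.05955705] -56.3532186998694 0.09112211280509096 33.76680491427566 [-2.9090113 -2.6660064 -1.314986 ]
[[0.1, 0.7, -0.0], [0.0, 0.7, -0.0], [0.0, 0.8, -0.0], [0.1, 0.7, -0.0], [0.0, 0.7, -0.0]] [np.float64(-4.0), np.float64(-5.0), np.float64(-5.0), np.float64(-4.0), np.float64(-5.0)]
[[0.0, 0.7, -0.0], [0.1, 0.7, -0.0], [-0.0, 0.8, -0.0], [0.0, 0.7, -0.0], [0.0, 0.7, -0.0]] [np.float64(-4.0), np.float64(-5.0), np.float64(-4.0), np.float64(-5.0), np.float64(-4.0)]
[[0.1, 0.7, -0.0]] [np.float64(-5.0)]
end [ 0.6363 -0.0969  0.0596] 83.76680491427567
```

Call:
servo_tool(travel=[[0.1, 0.7, 0], [0, 0.7, 0], [0, 0.8, 0], [0.1, 0.7, 0], [0, 0.7, 0]], roll=[-4, -5, -5, -4, -5])

```text
clock: 5.93
tcp_pos: [0.6221, -0.1371, 0.0597]
orientation: [[-0.836, 0.549, -0.001], [0.549, 0.836, -0.001], [0.0, -0.001, -1.0]]
ft_force: [-3.3, -1.4, -0.9]
finger_gap: 0.0281
gripper_force: 1.5
```

Call:
servo_tool(travel=[[0, 0.7, 0], [0.1, 0.7, 0], [0, 0.8, 0], [0, 0.7, 0], [0, 0.7, 0]], roll=[-4, -5, -4, -5, -4])

```text
clock: 6.35
tcp_pos: [0.6359, -0.104, 0.0597]
orientation: [[-0.981, 0.195, -0.001], [0.195, 0.981, -0.001], [0.001, -0.001, -1.0]]
ft_force: [-3.3, -2.7, 0.4]
finger_gap: 0.0283
gripper_force: 1.5
```

Call:
servo_tool(travel=[[0.1, 0.7, 0], [0, 0, 0]], roll=[-5, 0])

```text
clock: 6.52
tcp_pos: [0.6371, -0.096, 0.0599]
orientation: [[-0.994, 0.108, 0.001], [0.108, 0.994, -0.0], [-0.001, -0.0, -1.0]]
ft_force: [-0.2, -0.1, -0.7]
finger_gap: 0.0281
gripper_force: 0.0
```

```bash
python3 - <<'E'
from h import *
look("wrist",(),"w3")
E
```

```text
(no output)
```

View pics/w3.png

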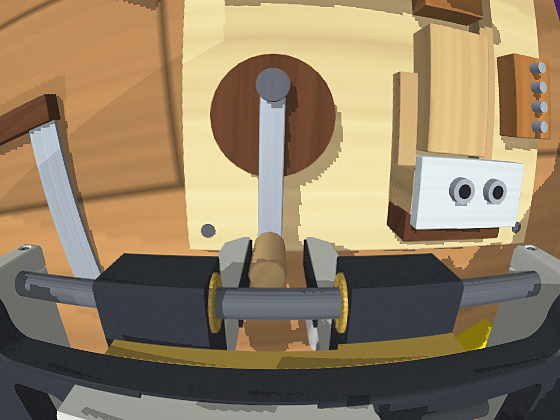

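```bash
python3 - <<'E'
from h import *
c=arm.capture("wrist")
f=lambda u,z:fray(c,u,z)[:2]
ang=lambda a,b:round(float(np.degrees(np.arctan2(*(b-a)[::-1]))),2)
print("far screws->yaw",ang(f((208,230),.019),f((517,228),.019))-90)
print("far edge",ang(f((191,248),.018),f((250,249),.018))-90)
print("right edge",ang(f((184,60),.018),f((189,230),.018)))
print("bridge far edge",ang(f((411,229),.068),f((521,230),.068))-90, "near",ang(f((417,156),.068),f((522,163),.068))-90)
print("bush",ang(f((461,190),.075),f((494,190),.075))-90)
print("blank edge",ang(f((428,30),.046),f((419,150),.046)),ang(f((486,30),.046),f((491,150),.046)))
a=f((272.5,86),.052)
print("axis",a,"lever L edge",ang(f((261,120),.048),f((258,232),.048)),"R",ang(f((287,120),.048),f((284,232),.048)),"mid",ang(a,f((271,232),.048)))
E
```

```text
far screws->yaw -6.890000000000001
far edge -6.560000000000002
right edge -6.8
bridge far edge -8.450000000000003 near -6.3799999999999955
bush -5.329999999999998
blank edge -11.01 -3.37
axis [ 0.54685344 -0.08932811] lever L edge -8.59 R -7.72 mid -7.26
```

```bash
cat >> h.py <<'E'
def edge(c,rows,u0,u1,z):
    g=cv2.GaussianBlur(c["pixels"],(3,3),0).astype(float)
    P=[]
    for v in rows:
        row=g[v,u0:u1];d=np.abs(np.diff(row,axis=0)).sum(1);k=d.argmax();s=slice(max(k-2,0),k+3)
        P.append(fray(c,(u0+.5+(d[s]*np.arange(s.start,s.start+len(d[s]))).sum()/d[s].sum(),v),z)[:2])
    P=np.array(P);k=np.polyfit(P[:,0],P[:,1],1);res=abs(P[:,1]-np.polyval(k,P[:,0]))
    P=P[res<=np.median(res)*2.5+1e-6];k=np.polyfit(P[:,0],P[:,1],1)
    return np.degrees(np.arctan(k[0])),len(P),np.std(P[:,1]-np.polyval(k,P[:,0]))*1e3,k
E
python3 - <<'E'
from h import *
c=arm.capture("wrist");r=range(115,228,2)
for n,a in dict(leverL=(r,252,268,.048),leverR=(r,278,293,.048),board=(range(20,240,4),178,196,.018)).items():
    print(n,edge(c,*a))
E
```

```text
leverL (np.float64(-7.837648773198442), 51, np.float64(0.0285389589789695), array([-0.13765245, -0.02090173]))
leverR (np.float64(-7.941760425512869), 57, np.float64(0.07621866073572672), array([-0.13950443, -0.00618863]))
board (np.float64(-6.436389463412994), 53, np.float64(0.12666389754018928), array([-0.11281112, -0.08742054]))
```

Call:
servo_tool(travel=[[0, 0.1, 0], [0, 0.1, 0], [0, 0, 0], [0, 0, 0]], roll=[0, 0, 0, 0])

```text
clock: 7.0
tcp_pos: [0.6375, -0.0956, 0.06]
orientation: [[-0.994, 0.111, 0.001], [0.111, 0.994, -0.001], [-0.001, -0.0, -1.0]]
ft_force: [-0.6, -1.6, 0.9]
finger_gap: 0.028
gripper_force: 0.7
```

```bash
python3 - <<'E'
from h import *
c=arm.capture("wrist");r=range(115,228,2)
for n,a in dict(leverL=(r,252,268,.048),leverR=(r,278,293,.048),board=(range(20,240,4),176,198,.018)).items():
    print(n,edge(c,*a)[:3])
E
```

```text
leverL (np.float64(-7.6803898059225935), 52, np.float64(0.0627950183773382))
leverR (np.float64(-7.733402720052037), 46, np.float64(0.06058419109803243))
board (np.float64(-6.4195104943581045), 55, np.float64(0.14675205198594393))
```

Call:
servo_tool(travel=[[0, 0.2, 0], [0, 0.1, 0], [0, 0, 0], [0, 0, 0]], roll=[0, 0, 0, 0])

```text
clock: 7.38
tcp_pos: [0.6381, -0.0924, 0.0599]
orientation: [[-0.994, 0.11, 0.001], [0.11, 0.994, -0.0], [-0.001, -0.0, -1.0]]
ft_force: [1.7, -2.3, 1.3]
finger_gap: 0.0279
gripper_force: 1.2
```

```bash
python3 - <<'E'
from h import *
c=arm.capture("wrist");r=range(115,228,2)
for n,a in dict(leverL=(r,252,268,.048),leverR=(r,278,293,.048),board=(range(20,240,4),176,198,.018)).items():
    print(n,edge(c,*a)[:3])
E
```

```text
leverL (np.float64(-5.582299255181994), 54, np.float64(0.05478377156433943))
leverR (np.float64(-5.865124684296176), 57, np.float64(0.07346368134534734))
board (np.float64(-6.49372997757461), 44, np.float64(0.17622565048996353))
```

Call:
servo_tool(travel=[[0, -0.5, 0], [0, 0, 0], [0, 0, -2], [0, 0, -4], [0, 0, -4]], roll=[0, 0, 0, 0, 0])

```text
clock: 7.85
tcp_pos: [0.635, -0.0962, 0.1583]
orientation: [[-0.994, 0.11, -0.006], [0.11, 0.994, 0.003], [0.006, 0.002, -1.0]]
ft_force: [1.2, -0.7, 0.9]
finger_gap: 0.0277
gripper_force: 0.0
```

Call:
servo_tool(hand=1, travel=[[0, 0, -4], [0, 0, 0]], roll=[0, 0])

```text
clock: 8.02
tcp_pos: [0.6408, -0.098, 0.2089]
orientation: [[-0.994, 0.11, 0.013], [0.11, 0.994, -0.004], [-0.013, -0.002, -1.0]]
ft_force: [1.1, -0.2, 1.2]
finger_gap: 0.0187
gripper_force: 0.0
```

```bash
python3 - <<'E'
from h import *
s=arm.sense();R=s["orientation"];print(np.degrees(np.arctan2(R[1][1],R[0][1])))
c,_=look("wrist",(),"w4");r=range(135,210,2)
plan([(.43,.042,.2,83.5,7),(.43,.042,.06,83.5,5)])
E
```

```text
83.68117394300792
[[3.2, 1.7, 0.1], [3.2, 1.6, 0.0], [3.2, 1.7, 0.1], [3.2, 1.6, 0.1], [3.2, 1.7, 0.1]] [np.float64(0.0), np.float64(0.0), np.float64(0.0), np.float64(0.0), np.float64(0.0)]
[[3.2, 1.6, 0.0], [3.2, 1.7, 0.1], [-0.0, -0.0, 2.8], [-0.0, -0.0, 2.8], [-0.0, -0.0, 2.8]] [np.float64(0.0), np.float64(0.0), np.float64(0.0), np.float64(0.0), np.float64(0.0)]
[[-0.0, -0.0, 2.8], [-0.0, -0.0, 2.8]] [np.float64(0.0), np.float64(0.0)]
end [0.4296 0.0423 0.0601] 83.68016275461815
```

View pics/w4.png

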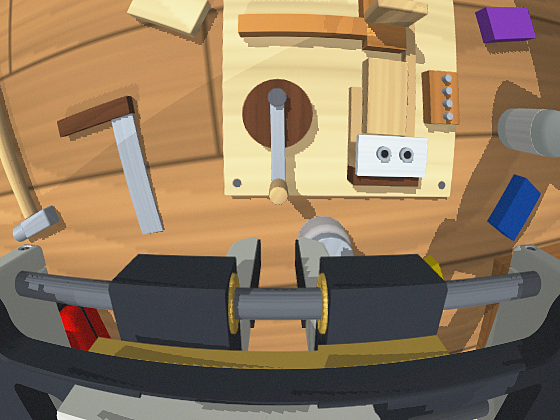

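The lever now points straight ahead along the board, from the pivot at (277,97) to the post at (278,190). The slide and blank haven't moved. Next I go behind the push plate.

Call:
servo_tool(travel=[[3.2, 1.7, 0.1], [3.2, 1.6, 0], [3.2, 1.7, 0.1], [3.2, 1.6, 0.1], [3.2, 1.7, 0.1]], roll=[0, 0, 0, 0, 0])

```text
clock: 8.48
tcp_pos: [0.4844, 0.0041, 0.1938]
orientation: [[-0.994, 0.111, -0.003], [0.111, 0.994, 0.001], [0.004, 0.001, -1.0]]
ft_force: [-0.3, 0.9, 0.6]
finger_gap: 0.0006
gripper_force: 0.0
```

Call:
servo_tool(travel=[[3.2, 1.6, 0], [3.2, 1.7, 0.1], [0, 0, 0], [0, 0, 0]], roll=[0, 0, 0, 0])

```text
clock: 8.82
tcp_pos: [0.425, 0.044, 0.1938]
orientation: [[-0.994, 0.108, -0.002], [0.108, 0.994, 0.001], [0.002, 0.0, -1.0]]
ft_force: [-0.2, -0.0, 0.7]
finger_gap: 0.0004
gripper_force: 0.0
```

```bash
python3 - <<'E'
from h import *
s=arm.sense();print(s["tcp_pos"],s["finger_gap"])
look("wrist",(),"w5")
plan([(.43,.042,.06,83.5,5)])
E
```

```text
[0.42498849 0.0440436  0.19375165] 0.00036643385273175987
[[-0.1, -0.0, 2.7], [-0.0, -0.0, 2.7], [-0.1, -0.1, 2.6], [-0.1, 0.0, 2.7], [-0.0, 0.0, 2.7]] [np.float64(0.0), np.float64(0.0), np.float64(0.0), np.float64(0.0), np.float64(0.0)]
end [0.4295 0.0419 0.0601] 83.73155370514498
```

View pics/w5.png

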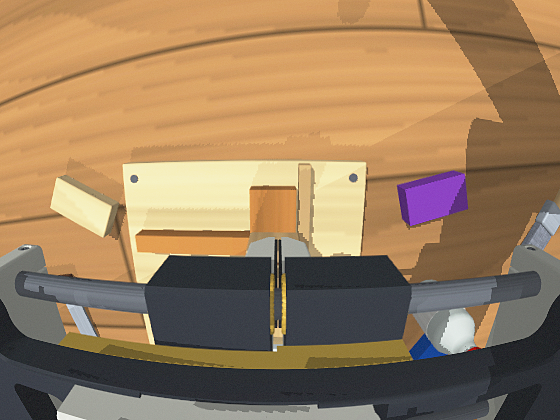

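Call:
servo_tool(travel=[[0, 0, 2.7], [0, 0, 2.7], [0, -0.1, 2.6], [0, 0, 2.7], [0, 0, 2.7]], roll=[0, 0, 0, 0, 0])

```text
clock: 9.28
tcp_pos: [0.4282, 0.041, 0.059]
orientation: [[-0.994, 0.111, 0.0], [0.111, 0.994, -0.0], [-0.0, -0.0, -1.0]]
ft_force: [0.4, -1.2, -0.5]
finger_gap: 0.0006
gripper_force: 0.0
```

Call:
servo_tool(travel=[[-0.5, 0, 0], [-0.5, 0, 0], [-0.5, 0, 0], [-0.5, 0, 0]], roll=[0, 0, 0, 0])

```text
clock: 9.62
tcp_pos: [0.4495, 0.039, 0.0621]
orientation: [[-0.994, 0.111, 0.003], [0.111, 0.994, -0.0], [-0.003, -0.0, -1.0]]
ft_force: [1.0, -0.4, 0.2]
finger_gap: 0.0005
gripper_force: 0.0
```

Call:
servo_tool(travel=[[-0.4, 0, 0], [-0.4, 0, 0], [-0.4, 0, 0], [-0.4, 0, 0]], roll=[0, 0, 0, 0])

```text
clock: 9.95
tcp_pos: [0.4627, 0.0379, 0.0611]
orientation: [[-0.994, 0.11, -0.001], [0.11, 0.994, -0.0], [0.001, -0.0, -1.0]]
ft_force: [-4.1, 0.5, 1.8]
finger_gap: 0.0006
gripper_force: 1.6
```

Call:
servo_tool(travel=[[-0.4, 0, 0], [-0.4, 0, 0], [-0.4, 0, 0], [-0.4, 0, 0], [-0.4, 0, 0]], roll=[0, 0, 0, 0, 0])

```text
clock: 10.37
tcp_pos: [0.4829, 0.0357, 0.0606]
orientation: [[-0.994, 0.11, -0.0], [0.11, 0.994, 0.0], [0.0, 0.0, -1.0]]
ft_force: [-3.6, 0.4, 3.4]
finger_gap: 0.0004
gripper_force: 1.9
```

Call:
servo_tool(travel=[[-0.4, 0, 0], [-0.4, 0, 0], [-0.3, 0, 0], [-0.3, 0, 0]], roll=[0, 0, 0, 0])

```text
clock: 10.7
tcp_pos: [0.497, 0.0341, 0.0606]
orientation: [[-0.994, 0.11, -0.0], [0.11, 0.994, 0.0], [0.0, 0.0, -1.0]]
ft_force: [-3.4, 1.3, 2.2]
finger_gap: 0.0003
gripper_force: 1.7
```

Call:
servo_tool(travel=[[-0.2, 0, 0], [-0.2, 0, 0], [-0.2, 0, 0], [0, 0, 0]], roll=[0, 0, 0, 0])

```text
clock: 11.03
tcp_pos: [0.503, 0.0334, 0.0606]
orientation: [[-0.994, 0.11, 0.0], [0.11, 0.994, 0.0], [-0.0, 0.0, -1.0]]
ft_force: [-2.5, 0.7, 0.4]
finger_gap: 0.0005
gripper_force: 0.9
```

Not at the stop yet: the force is only friction. I'll push on in small steps until it rises.

Call:
servo_tool(travel=[[-0.2, 0, 0], [-0.2, 0, 0], [0, 0, 0]], roll=[0, 0, 0])

```text
clock: 11.28
tcp_pos: [0.5029, 0.0335, 0.0603]
orientation: [[-0.994, 0.11, -0.008], [0.11, 0.994, 0.001], [0.008, -0.0, -1.0]]
ft_force: [-12.3, 2.4, 10.0]
finger_gap: 0.0007
gripper_force: 6.6
```

Call:
servo_tool(travel=[[-0.2, 0, 0], [-0.2, 0, 0], [0, 0, 0]], roll=[0, 0, 0])

```text
clock: 11.53
tcp_pos: [0.5027, 0.0336, 0.0599]
orientation: [[-0.994, 0.109, -0.016], [0.109, 0.994, 0.001], [0.016, -0.0, -1.0]]
ft_force: [-23.5, 2.2, 19.9]
finger_gap: 0.0008
gripper_force: 12.2
```

Call:
servo_tool(travel=[[0.5, 0, 0], [0.8, 0, 0], [1.0, 0, 0], [1.0, 0, 0], [0, 0, 0]], roll=[0, 0, 0, 0, 0])

```text
clock: 11.95
tcp_pos: [0.4757, 0.0366, 0.0605]
orientation: [[-0.994, 0.11, -0.001], [0.11, 0.994, 0.0], [0.001, 0.0, -1.0]]
ft_force: [-0.6, 0.7, -0.3]
finger_gap: 0.0002
gripper_force: 0.0
```

Call:
servo_tool(travel=[[0, 0, -3], [0, 0, -4], [0, 0, -4], [0, 0, -4], [0, 0, 0]], roll=[0, 0, 0, 0, 0])

```text
clock: 12.37
tcp_pos: [0.4826, 0.0355, 0.2188]
orientation: [[-0.994, 0.11, 0.015], [0.11, 0.994, -0.002], [-0.015, -0.001, -1.0]]
ft_force: [1.7, -0.2, -0.4]
finger_gap: 0.0008
gripper_force: 0.0
```

Call:
servo_tool(travel=[[4, 0, -1], [4, 0, 0], [4, 0, 0], [0, 0, 0]], roll=[0, 0, 0, 0])

```text
clock: 12.7
tcp_pos: [0.3517, 0.0508, 0.2196]
orientation: [[-0.994, 0.109, -0.004], [0.109, 0.994, 0.001], [0.005, 0.0, -1.0]]
ft_force: [-0.2, 0.3, -0.5]
finger_gap: 0.0008
gripper_force: 0.0
```

```bash
python3 - <<'E'
from h import *
a,_=look("scene");b,_=look("side")
a=cv2.resize(a["pixels"][165:275,185:345],(800,550),interpolation=2);b=cv2.resize(b["pixels"][180:280,185:335],(800,533),interpolation=2)
cv2.imwrite("pics/f.png",cv2.resize(np.vstack([a,b]),(443,600),interpolation=3))
E
```

```text
(no output)
```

View pics/f.png

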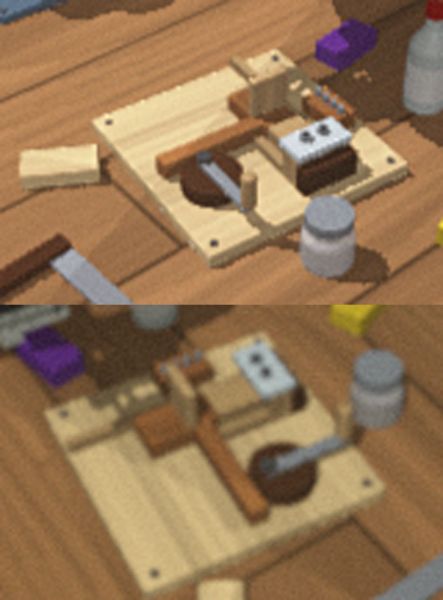

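The slide is forward, with the blank under the bridge and shut against the stop. The lever points straight forward, the other things haven't moved, and the arm is clear.

```bash
python3 -c "
from bench import arm
print(arm.sign_off())"
```

```text
the job is handed in; nothing more can be done
None
```

I turned the cam lever to point straight forward (within about 1° by the wrist camera), then pushed the slide forward until it stopped hard at the expected home position; the last pictures show the other things undisturbed and the arm clear, and the job is handed in.

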